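Index the lampshade ring to the press and crimp its clip

ROBOT

A 6-joint arm with a two-finger parallel gripper is mounted at the origin on the work surface. World frame = base frame: x ahead of the robot, y to its left, z up, the work surface at z = 0. Lengths are in mm, angles in degrees, forces in N, time in s.
With the tool pointing down it reaches from about 375 to 750 mm from the base axis. Payload 9 kg.
Tool frame: the origin (TCP) lies where the fingers leave the gripper's body, on its centre line; the fingertips stand 73 mm ahead of it and the grasp point (between the pads) lies 54 mm ahead of it; z points along the fingers, y is the direction in which the jaws open and shut (so a half turn about z gives the same grasp; the last joint's range is limited). The gripper opens to 85 mm and grips with 20 to 120 N. Pads are 22 mm wide; open, the fingers measure 114 mm over their backs; the gripper's body (76 mm by 85 mm) begins 54 mm behind the grasp point. The pads swing forward as they close: fully open they stand 13 mm farther back than shut.
Start: joints at [51.068, 5.964, 5.575, 89.605, 0, 77.527], TCP at [267.341, 537.175, 303.931] pointing down, gripper open.
Joint ranges: [-171.21, 171.21], [-48.23, 106.86], [-62.78, 66.21], [-105.2, 120.99], [-86.42, 89.51], [-180, 180]. Speed limits (degrees/s): [127.2, 127.2, 147.25, 180, 180, 180].

INTERFACE

Orientations are given as a 3x3 rotation matrix whose columns are the frame's x, y, z axes.
In Python, from rig import manip gives the robot as it stands. The module is installed in compiled form; this text tells all that it offers.
- The arm moves only by the tool arm_command, never from a script. Its argument "commands" is a list that holds one entry, the list of rows, each a list of 5 numbers: the shift along the tool's x, y, z in m, then the turn about the tool's z in degrees, then the opening, from -1 (shut) to 1 (fully open). In form: [[[x, y, z, turn, gripper], ...]]. A call has 1 to 12 rows; each row shifts and turns the commanded pose from where the row before left it, along the tool's axes as they then stand; what a row does not reach is not made up. A row lasts 1/8 s, in which the tool goes at most 62.5 mm and 10.7 degrees, less where a joint would pass 70% of its speed; a pose out of reach is approached as far as the arm can. A call is refused whole if a number of a shift passes 0.0625 or a number of a turn 10.7, either way. A call with a gripper value outside its range is refused whole. The fingers move at their own pace and stop on an object; the grip force is fixed at half the most. Time passes only in rows, so rows that do not move let the fingers close. It gives the time, the measured TCP pose, the force and the opening at its end, in the units of the state.
- manip.sense(): the state, without advancing time (a new reading comes with each control period).
- manip.get_image(name): name is "scene" or "top" or "wrist"; returns the picture (400x640x3 uint8, red, green, blue); there is no depth.
- manip.calibration(name): a dict with "intrinsics" (3x3 intrinsics, pixels), "view" (4x4, takes a point from world to camera coordinates). Camera axes: x right, y down, z forward; pixel columns grow to the right and rows downward; lengths in mm; the calibration is good to about 2 mm. The wrist camera is an equidistant fisheye: a pixel r from the principal point sees the ray r / f radians off the axis. A picture is of the moment at which its call begins: read the wrist's pose just before it. calibration takes no time and is no camera call; for the wrist camera it gives the pose at the moment of the call.
- manip.hand_in(): hands the job in, once; it reports no verdict.
Trained networks look in the newest picture that a camera, given by its name, has taken for a name from the list of things; names that differ only in an ending like _2 or _b are one class to them, and where a whole thing is asked for, a point or a joint stands for the part that bears it (a point fixed in the world has none). Each returns a list of dicts, best first, with "score" (0 to 1); they miss things now and then, are a little off and sometimes report something else, mostly with a low value. They report only what shows in the picture. A call takes as long as a camera call.
- manip.outline_of(name, camera): "pixels" (400x640 bool, what is visible of it).
- manip.landmark_of(name, camera): "at" ([x, y, z] in mm, in the coordinates of the camera as it stood for that picture, good to about 4 mm: a listed point, or the origin of a listed thing).
The state is a dict: "clock": time; "joint_positions": joint angles; "dq": joint speeds; "effort": joint torques, N m; "position": TCP position; "tool_rot": TCP orientation; "force": force on the tool from outside, world axes, zero at the start; "wrist_torque": the same for the moment, N m; "grip_width": finger opening in mm.
Only numpy, scipy, OpenCV 4.12 (cv2) and the standard library are available. Lean on these libraries where they do the work, as an engineer would, in place of code of your own. Each camera call takes 0.05 s, during which the arm holds its last target.

TASK

Turn the clicking turntable by its upright crank knob, click by click, until the upright clip on the lampshade ring has clicked into place straight under the punch of the hand press. Only then push the press lever down fully to its stop to crimp the clip, let the lever spring back up, and leave the turntable at that click. Do not disturb the thread spool, pin tin or shears lying about.

Things in the scene. Friction and masses are not known exactly. Their poses are not given: they have to be found in the camera images.
- fixture: Grey board 250 x 410 x 12 mm, fixed to the bench, carrying the turntable and the hand press. Origin: on the turntable's axis at the board's underside. Its y axis points from the turntable to the press, its x axis to the side away from the lever's grip, z up. The board reaches x -125..125 and y -125..285 mm. The press (column and head, grey) stands at x -40..40, y 93..215 mm; its head spans heights 150..218 mm.
- table_axis (a point): Point on the turntable's vertical axis, at the top face of its aluminium disc (disc diameter 170 mm, top 52 mm above the bench). A flat nut on it rises to 64 mm above the bench.
- crank_knob (a point): Centre of the gripping part of the upright round black crank knob on the disc: diameter 22 mm, from 52 to 112 mm above the bench, this point 92 mm above the bench and 70 mm from the turntable's axis. It spins freely on its own pin, so a gripper holding it need not turn as it is led round. Seen from above it stands 120 degrees anticlockwise from the clip. It takes up to about 9 N along its circle to pass a click.
- clip (a point): Top centre of the upright U-shaped brass clip on the wire lampshade ring (ring radius 115 mm, wire 5 mm thick, 56 mm above the bench), 30 mm wide along the ring, 22 mm deep, open upwards, its top 80 mm above the bench. The only upright piece on the ring.
- punch (a point): Lower end of the press's ram when raised, 101 mm above the bench: steel, diameter 18 mm, straight above the ring, 115 mm from the turntable's axis. A fixed point.
- turntable (a joint): Angle of the turntable about its vertical axis, rad, growing anticlockwise seen from above. 0 = the clip straight under the punch, which is a click position. It clicks every 20 degrees (0.349 rad): a sprung roller pulls it into the nearest click when let go. Range -1.1 to 2.75; it can overshoot the punch. It starts three to seven clicks anticlockwise of the punch.
- lever_grip (a point): Centre of the press lever's black cross grip: a bar of diameter 24 mm and length 90 mm, lying level along the fixture's y axis, at the end of the lever; raised, it is about 250 mm above the bench and on the -x side of the pivot.
- lever_pivot (a point): Fixed hinge axis of the lever (parallel to the fixture's y axis), 185 mm above the bench, on the outer side of the press. The grip's centre swings about it at 150 mm radius, 26 degrees above level when raised and 26 degrees below level (about 120 mm above the bench) at the stop.
- press_lever (a joint): Angle of the lever, rad: 0 = raised (at rest), grows as the grip is pushed down, 0.9 = at its stop. A spring returns it; pushing the grip down takes about 4 N at first and 12 N at the stop.
- thread_spool: Loose bystander: green thread spool, 40 mm diameter, 50 mm tall, origin under its centre.
- pin_tin: Loose bystander: round aluminium tin, 70 mm diameter, 28 mm tall, origin under its centre.
- shears: Loose bystander: shears with black handles, lying flat, about 235 mm long, 12 mm high; origin at the pivot, blades along +x.

How it is judged (in metres and radians):
On the way, in this order (a step that is already met when the one before it is completed fails the run):
1. the turntable is at the click that puts the clip under the punch (within 4 degrees) (value of joint turntable between -0.07 and 0.07 rad and velocity of joint turntable between -0.1 and 0.1 rad/s), for 0.3 s.
2. the press lever is pushed to its stop with the clip under the punch (value of joint turntable between -0.07 and 0.07 rad and value of joint press_lever above 0.83 rad), for 0.05 s.
At the end, for the whole second after the job is handed in: The clip is clicked in under the punch (turntable within 0.07 rad of 0), the press lever has been to its stop (beyond 0.83 rad of 0.9) and is back up (below 0.06 rad) (value of joint turntable between -0.07 and 0.07 rad and value of joint press_lever below 0.06 rad); the robot touches nothing.
It fails at once if the press lever is pushed down (beyond 0.3 rad) while the clip is not under the punch (value of joint press_lever above 0.3 rad and (value of joint turntable above 0.12 rad or value of joint turntable below -0.12 rad)).
It fails at once if the thread spool is moved more than 30 mm (distance of thread_spool from where it was at the start of the episode above 0.03 m).
It fails at once if the pin tin is moved more than 30 mm (distance of pin_tin from where it was at the start of the episode above 0.03 m).
It fails at once if the shears is moved more than 30 mm (distance of shears from where it was at the start of the episode above 0.03 m).
It also fails if it takes over 64 s, if anything falls off the work surface, if the arm or the gripper's body presses on something with over 40 N, if the wrist force passes 120 N, or if a joint passes its speed limit or range.

## Working session

There is one attempt and no reset: what is moved stays moved. The work goes in short steps, Python scripts to look and compute and a tool call to move; the robot and the scene stay as the last step left them, time stands still between calls to the robot, and variables do not carry over. Pictures are saved under pics/ and viewed, and the job is handed in when it is done.

Besides the shell and the picture viewer there is one more tool, called by a JSON object that holds its "op" and its "data". arm_command: Moves the arm, as the interface text tells. Its arguments: {"type":"object","properties":{"commands":{"type":"array","items":{"type":"array","items":{"type":"array","items":{"type":"number"}}}}},"required":["commands"]}

```bash
mkdir -p pics; cat > h.py <<'E'
import numpy as np, cv2
from rig import manip
def snap(cam,fn):
    im=manip.get_image(cam); cv2.imwrite('pics/'+fn,im[:,:,::-1]); return im
def lm(name,cam):
    r=manip.landmark_of(name,cam); V=np.array(manip.calibration(cam)['view']); Vi=np.linalg.inv(V)
    return [(round(d['score'],2),(Vi@np.append(d['at'],1))[:3].round(1).tolist()) for d in r[:2]]
E
python3 - <<'E'
from h import *
s=manip.sense(); print(s)
for c in ['scene','top']:
    snap(c,c+'0.png')
    for n in ['fixture','table_axis','crank_knob','clip','punch','lever_grip','lever_pivot','thread_spool','pin_tin','shears']:
        print(c,n,lm(n,c))
E
```

```text
{'clock': 0.0, 'joint_positions': array([ 5.10673948e+01,  5.99782182e+00,  5.52604646e+00,  8.96072124e+01,
       -3.78656603e-04,  7.75279137e+01]), 'dq': array([-0.02798229, -0.09605912, -0.00863764, -0.08151869, -0.0640886 ,
       -0.04023706]), 'effort': array([ 9.84940129e-05, -5.56937277e+01,  5.03645432e+01,  1.70180993e-02,
       -3.39497828e-04,  2.24004845e-05]), 'position': array([267.16270615, 536.94682674, 303.120698  ]), 'tool_rot': array([[-8.95241490e-01,  4.45580446e-01, -8.61177176e-04],
       [ 4.45581183e-01,  8.95240890e-01, -1.07654346e-03],
       [ 2.91274304e-04, -1.34749072e-03, -9.99999050e-01]]), 'force': array([ 0.04856099, -0.16808153,  1.46621992]), 'wrist_torque': array([ 0.00238351,  0.00153738, -0.03315419]), 'grip_width': 85.35183689960223}
scene fixture [(0.65, [601.9, -111.7, -1.0])]
scene table_axis []
scene crank_knob [(0.59, [646.0, -163.1, 92.6])]
scene clip [(0.57, [487.0, -130.5, 77.0])]
scene punch [(0.89, [641.6, -8.4, 99.9])]
scene lever_grip [(0.85, [565.9, 160.9, 251.2])]
scene lever_pivot [(0.72, [683.2, 115.9, 184.5])]
scene thread_spool [(0.58, [764.6, -160.3, 0.4])]
scene pin_tin [(0.69, [561.7, 160.3, 247.9]), (0.62, [405.1, -89.6, -0.9])]
scene shears [(0.75, [519.0, -298.8, 2.0])]
top fixture [(0.86, [605.3, -113.7, 2.9])]
top table_axis [(0.76, [602.6, -114.9, 48.7]), (0.16, [684.2, 115.4, 183.4])]
top crank_knob [(0.79, [646.6, -168.8, 93.8])]
top clip [(0.71, [490.5, -136.3, 80.5])]
top punch [(0.72, [642.1, -7.6, 104.1])]
top lever_grip [(0.61, [555.1, 159.5, 247.7]), (0.6, [404.2, -92.3, -1.1])]
top lever_pivot [(0.15, [646.5, -166.5, 93.4])]
top thread_spool [(0.73, [509.5, -299.9, 1.2]), (0.54, [764.5, -161.3, -1.6])]
top pin_tin [(0.95, [405.9, -91.7, 2.1])]
top shears [(0.71, [511.5, -299.1, 0.4])]
```

View pics/scene0.png

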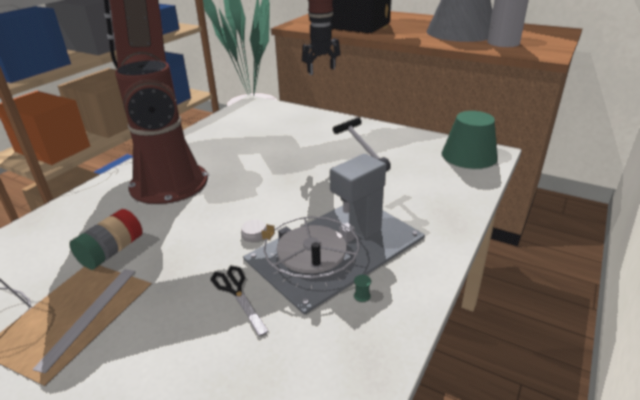

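View pics/top0.png

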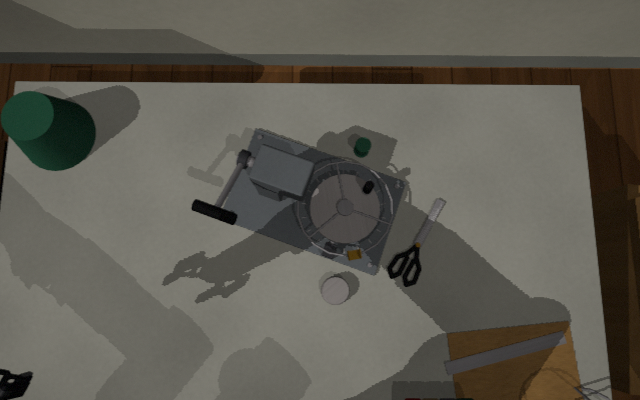

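The pictures agree with the networks. The clip is at scene (268,231), top (353,254). The knob is at scene (316,254), top (368,187). The lever grip is at top (213,211). In the world frame, the axis is at about (603,-114), the fixture's y axis points at about 70°, and the clip is at about 190°, so the turntable is at about +120° (6 clicks). I'll raise the tool over the lever first, then go to the knob.

{"op": "arm_command", "data": {"commands": [[[0, 0, -0.03, 0, 1], [0, 0, -0.03, 0, 1], [0, 0, -0.03, 0, 1], [-0.0326, -0.0231, 0, 0, 1], [-0.0326, -0.0231, 0, 0, 1], [-0.0326, -0.0231, 0, 0, 1], [-0.0326, -0.0231, 0, 0, 1], [-0.0326, -0.0231, 0, 0, 1], [-0.0326, -0.0231, 0, 0, 1], [-0.0326, -0.0231, 0, 0, 1], [-0.0326, -0.0231, 0, 0, 1], [-0.0326, -0.0231, 0, 0, 1]]]}}

```text
clock: 2.6
position: [437.8, 219.1, 394.1]
tool_rot: [[-0.895, 0.446, 0.001], [0.446, 0.895, 0.0], [-0.0, 0.0, -1.0]]
force: [0.4, 0.4, 0.3]
grip_width: 84.9
```

{"op": "arm_command", "data": {"commands": [[[-0.0326, -0.0231, 0, 0, 1], [-0.0326, -0.0231, 0, 0, 1], [-0.0326, -0.0231, 0, 0, 1], [-0.0326, -0.0231, 0, 0, 1], [-0.0326, -0.0231, 0, 0, 1], [-0.0326, -0.0231, 0, 0, 1], [-0.0326, -0.0231, 0, 0, 1], [-0.0326, -0.0231, 0, 0, 1], [-0.0326, -0.0231, 0, 0, 1], [-0.0326, -0.0231, 0, 0, 1], [-0.0326, -0.0231, 0, 0, 1], [0, 0, 0, 0, 1]]]}}

```text
clock: 4.1
position: [645.7, -169.5, 391.9]
tool_rot: [[-0.894, 0.448, -0.002], [0.448, 0.894, 0.001], [0.002, -0.0, -1.0]]
force: [1.1, 0.5, -0.4]
grip_width: 85.3
```

```bash
python3 - <<'E'
from h import *
s=manip.sense(); print(s['clock'],s['position'],s['tool_rot'],s['joint_positions'],s['force'])
snap('wrist','w1.png')
for n in ['table_axis','crank_knob','clip','punch','lever_grip']: print(n,lm(n,'wrist'))
E
```

```text
4.1 [ 645.72949342 -169.48718035  391.89286546] [[-8.94050811e-01  4.47960905e-01 -2.04349524e-03]
 [ 4.47960266e-01  8.94053121e-01  7.85952546e-04]
 [ 2.17906931e-03 -2.12723159e-04 -9.99997603e-01]] [-2.58969314e+01  2.16875065e+01  3.29083084e+01  1.01345796e+02
 -1.06269811e-02  7.16026953e-01] [ 1.05737087  0.48613951 -0.44843425]
table_axis [(0.75, [602.3, -109.0, 52.4])]
crank_knob [(0.79, [643.5, -161.5, 93.8]), (0.72, [520.3, -293.6, 5.8])]
clip [(0.64, [483.2, -127.8, 80.6])]
punch [(0.69, [642.4, 0.6, 106.1])]
lever_grip [(0.28, [686.9, 123.7, 186.5])]
```

View pics/w1.png

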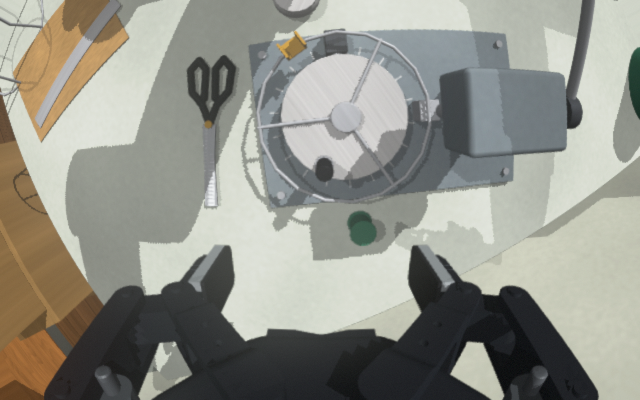

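The wrist view shows the knob at (324,168) and the clip at (291,46), with nothing near the knob at finger height. I'll descend to the knob and grip it.

{"op": "arm_command", "data": {"commands": [[[0.002, 0.0035, 0.03, 0, 1], [0, 0, 0.03, 0, 1], [0, 0, 0.03, 0, 1], [0, 0, 0.03, 0, 1], [0, 0, 0.03, 0, 1], [0, 0, 0.03, 0, 1], [0, 0, 0.03, 0, 1], [0, 0, 0.02, 0, 1], [0, 0, 0.015, 0, 1], [0, 0, 0, 0, 1]]]}}

```text
clock: 5.65
position: [644.6, -162.6, 148.2]
tool_rot: [[-0.895, 0.445, -0.001], [0.445, 0.895, 0.001], [0.001, 0.0, -1.0]]
force: [0.7, -0.3, 1.0]
grip_width: 85.4
```

{"op": "arm_command", "data": {"commands": [[[0, 0, 0, 0, -1], [0, 0, 0, 0, -1], [0, 0, 0, 0, -1], [0, 0, 0, 0, -1], [0, 0, 0, 0, -1], [0, 0, 0, 0, -1], [0, 0, 0, 0, -1], [0, 0, 0, 0, -1]]]}}

```text
clock: 6.65
position: [644.7, -164.0, 149.8]
tool_rot: [[-0.895, 0.446, -0.0], [0.446, 0.895, -0.002], [-0.001, -0.002, -1.0]]
force: [-5.5, -3.6, 4.9]
grip_width: 20.0
```

```bash
python3 - <<'E'
from h import *
s=manip.sense(); print(s['clock'],s['position'],s['tool_rot'],s['grip_width'],s['force'])
snap('wrist','w2.png')
for n in ['table_axis','crank_knob','clip','punch']: print(n,lm(n,'wrist'))
E
```

```text
6.65 [ 644.69320765 -163.95082448  149.78093528] [[-8.94812873e-01  4.46441233e-01 -3.85016156e-04]
 [ 4.46441083e-01  8.94810881e-01 -1.96110687e-03]
 [-5.31002325e-04 -1.92671071e-03 -9.99998003e-01]] 19.985729070501222 [-5.48625991 -3.56942825  4.93494837]
table_axis [(0.57, [603.7, -112.4, 49.6])]
crank_knob [(0.84, [648.9, -171.8, 89.4]), (0.18, [519.1, -293.8, -0.2])]
clip []
punch [(0.88, [641.2, -4.7, 98.8])]
```

View pics/w2.png

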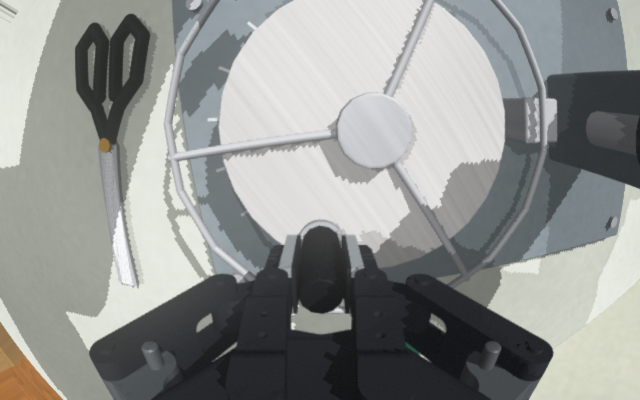

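```bash
cat >> h.py <<'E'
def wproj(P,cam='wrist'):
    c=manip.calibration(cam);K=np.array(c['intrinsics']);V=np.array(c['view'])
    p=(V@np.append(P,1))[:3]
    r=np.hypot(p[0],p[1]);t=np.arctan2(r,p[2]);u=p[:2]/r*t
    return (K[0,0]*u[0]+K[0,2],K[1,1]*u[1]+K[1,2])
E
python3 - <<'E'
from h import *
s=manip.sense();R=s['tool_rot'];t=s['position']
im=cv2.imread('pics/w2.png')
g=t+R@[0,0,54]
V=np.array(manip.calibration('wrist')['view']);print('cam in tool',R.T@(np.linalg.inv(V)[:3,3]-t))
for off,col in [(0,(0,255,0)),(10,(0,0,255)),(-10,(255,0,0))]:
  c=g+R@[off,0,0]
  for z in (112,52):
    pts=np.array([wproj([c[0]+11*np.cos(a),c[1]+11*np.sin(a),z]) for a in np.linspace(0,6.28,40)]).astype(int)
    cv2.polylines(im,[pts],True,col,1)
cv2.imwrite('pics/w2p.png',im[150:390,170:490].repeat(2,0).repeat(2,1))
E
```

```text
cam in tool [ 70.60606045   0.08663125 -69.84033252]
```

View pics/w2p.png

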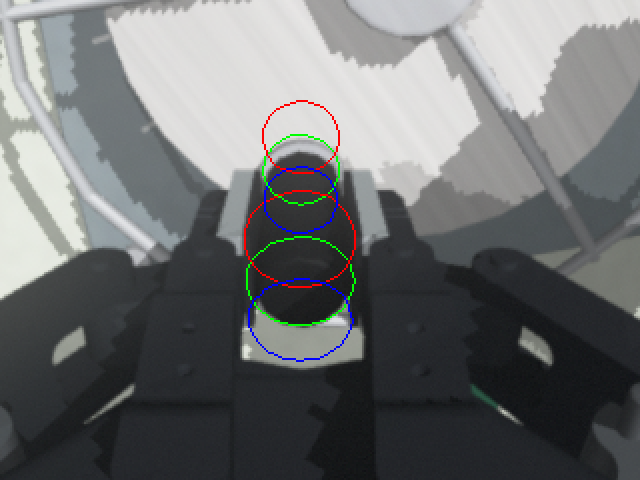

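The green projection, which takes the knob as centred in the grasp, matches the picture, so the knob is well held. Next I work out the arc steps.

```bash
python3 - <<'E'
from h import *
R=manip.sense()['tool_rot'][:2,:2]
for a in range(310,180,-10):
    f=lambda a:70*np.array([np.cos(np.radians(a)),np.sin(np.radians(a))])
    d=R.T@((f(a-10)-f(a))/2); print(a,a-10,'2x',d.round(2))
E
```

```text
310 300 2x [ 2.91 -5.36]
300 290 2x [ 3.8  -4.78]
290 280 2x [ 4.57 -4.04]
280 270 2x [ 5.2  -3.19]
270 260 2x [ 5.68 -2.24]
260 250 2x [ 5.98 -1.22]
250 240 2x [ 6.1  -0.16]
240 230 2x [6.03 0.9 ]
230 220 2x [5.79 1.93]
220 210 2x [5.36 2.91]
210 200 2x [4.78 3.8 ]
200 190 2x [4.04 4.57]
190 180 2x [3.19 5.2 ]
```

{"op": "arm_command", "data": {"commands": [[[0.0029, -0.0054, 0, 0, -1], [0.0029, -0.0054, 0, 0, -1], [0.0038, -0.0048, 0, 0, -1], [0.0038, -0.0048, 0, 0, -1], [0, 0, 0, 0, -1], [0, 0, 0, 0, -1]]]}}

```text
clock: 7.65
position: [623.4, -176.3, 149.7]
tool_rot: [[-0.895, 0.446, -0.0], [0.446, 0.895, -0.002], [-0.001, -0.002, -1.0]]
force: [-2.6, -5.3, 7.2]
grip_width: 20.2
```

{"op": "arm_command", "data": {"commands": [[[0.0046, -0.004, 0, 0, -1], [0.0046, -0.004, 0, 0, -1], [0.0052, -0.0032, 0, 0, -1], [0.0052, -0.0032, 0, 0, -1], [0, 0, 0, 0, -1], [0, 0, 0, 0, -1]]]}}

```text
clock: 8.4
position: [599.4, -180.5, 149.7]
tool_rot: [[-0.895, 0.447, -0.0], [0.447, 0.895, -0.002], [-0.001, -0.002, -1.0]]
force: [-2.5, -5.8, 6.4]
grip_width: 20.2
```

{"op": "arm_command", "data": {"commands": [[[0.0057, -0.0022, 0, 0, -1], [0.0057, -0.0022, 0, 0, -1], [0.006, -0.0012, 0, 0, -1], [0.006, -0.0012, 0, 0, -1], [0, 0, 0, 0, -1], [0, 0, 0, 0, -1]]]}}

```text
clock: 9.15
position: [575.4, -176.2, 149.7]
tool_rot: [[-0.895, 0.447, -0.0], [0.447, 0.895, -0.002], [-0.001, -0.002, -1.0]]
force: [-3.2, -6.3, 5.9]
grip_width: 20.3
```

{"op": "arm_command", "data": {"commands": [[[0.0061, -0.0002, 0, 0, -1], [0.0061, -0.0002, 0, 0, -1], [0.006, 0.0009, 0, 0, -1], [0.006, 0.0009, 0, 0, -1], [0, 0, 0, 0, -1], [0, 0, 0, 0, -1]]]}}

```text
clock: 9.9
position: [554.3, -164.0, 149.7]
tool_rot: [[-0.895, 0.446, -0.001], [0.446, 0.895, -0.002], [-0.0, -0.002, -1.0]]
force: [-4.3, -5.8, 7.8]
grip_width: 20.4
```

```bash
python3 - <<'E'
from h import *
snap('wrist','w3.png');snap('top','t3.png')
for c in ['wrist','top']:
  for n in ['table_axis','crank_knob','clip','punch']: print(n,lm(n,c))
E
```

```text
table_axis [(0.78, [604.3, -112.9, 52.2])]
crank_knob [(0.75, [553.9, -171.2, 92.3])]
clip [(0.68, [556.3, -171.9, 92.7]), (0.59, [559.8, -5.0, 79.5])]
punch [(0.94, [642.1, -7.3, 104.9])]
table_axis [(0.61, [603.0, -113.4, 49.4])]
crank_knob []
clip [(0.96, [566.6, -10.9, 78.8])]
punch [(0.8, [642.1, -6.4, 98.9])]
```

View pics/w3.png

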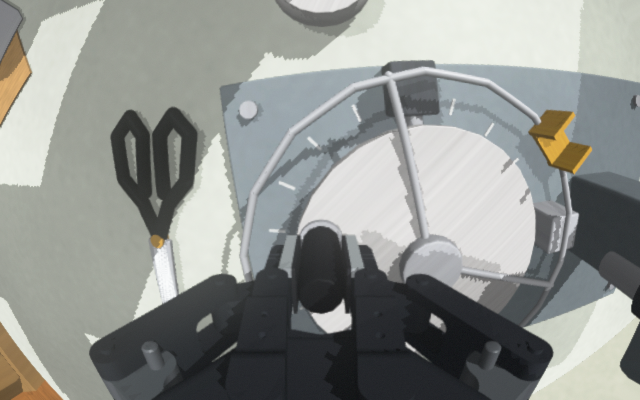

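The clip is at wrist (560,140), at a world angle of about 110°, so two clicks remain. I'll keep going.

{"op": "arm_command", "data": {"commands": [[[0.0058, 0.0019, 0, 0, -1], [0.0058, 0.0019, 0, 0, -1], [0.0054, 0.0029, 0, 0, -1], [0.0054, 0.0029, 0, 0, -1], [0, 0, 0, 0, -1], [0, 0, 0, 0, -1]]]}}

```text
clock: 11.15
position: [538.7, -145.3, 149.7]
tool_rot: [[-0.895, 0.446, -0.0], [0.446, 0.895, -0.002], [-0.001, -0.002, -1.0]]
force: [-3.7, -5.0, 7.7]
grip_width: 20.2
```

{"op": "arm_command", "data": {"commands": [[[0.0048, 0.0038, 0, 0, -1], [0.0048, 0.0038, 0, 0, -1], [0.004, 0.0046, 0, 0, -1], [0.004, 0.0046, 0, 0, -1], [0, 0, 0, 0, -1], [0, 0, 0, 0, -1]]]}}

```text
clock: 11.9
position: [530.4, -122.3, 149.7]
tool_rot: [[-0.895, 0.446, -0.0], [0.446, 0.895, -0.002], [-0.0, -0.002, -1.0]]
force: [-3.8, -5.1, 7.6]
grip_width: 20.4
```

```bash
python3 - <<'E'
from h import *
snap('wrist','w4.png');snap('top','t4.png');snap('scene','s4.png')
for c in ['wrist','top','scene']:
  for n in ['table_axis','crank_knob','clip','punch']: print(n,lm(n,c))
E
```

```text
table_axis [(0.36, [534.5, -131.7, 90.1])]
crank_knob [(0.83, [532.9, -127.5, 93.6])]
clip [(0.75, [640.6, -4.0, 76.6])]
punch [(0.68, [534.0, -126.6, 90.5]), (0.58, [642.1, -4.3, 100.6])]
table_axis [(0.67, [604.0, -113.7, 47.6])]
crank_knob [(0.68, [641.5, -8.0, 79.5])]
clip [(0.8, [643.8, -6.1, 77.3])]
punch [(0.92, [642.1, -8.0, 98.8])]
table_axis [(0.92, [601.8, -114.9, 54.3]), (0.5, [601.8, -111.9, 4.3])]
crank_knob [(0.74, [601.7, -110.8, 53.6]), (0.67, [531.8, -124.9, 88.7])]
clip [(0.65, [642.9, -6.2, 74.1])]
punch [(0.55, [639.4, -9.7, 100.8])]
```

View pics/w4.png

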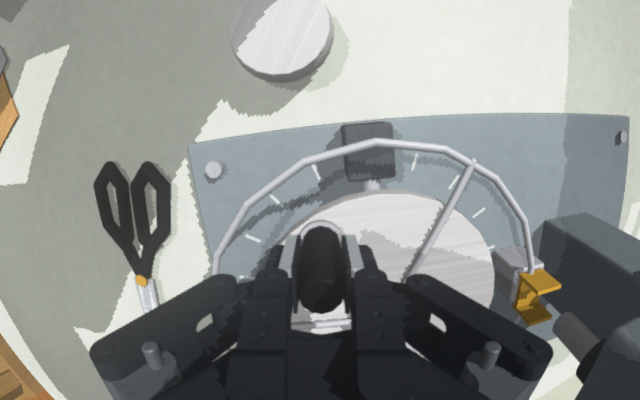

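The clip (533,285) sits under the punch. Three cameras put it at about (642,-6), which agrees with the punch. I'll release the knob and rise.

{"op": "arm_command", "data": {"commands": [[[0, 0, 0, 0, 0.5], [0, 0, 0, 0, 0.5], [0, 0, 0, 0, 0.5], [0, 0, 0, 0, 0.5], [0, 0, -0.03, 0, 0.5], [0, 0, -0.03, 0, 0.5], [0, 0, -0.04, 0, 0.5], [0, 0, -0.05, 0, -1], [0, 0, -0.05, 0, -1], [0, 0, -0.03, 0, -1], [0, 0, 0, 0, -1], [0, 0, 0, 0, -1]]]}}

```text
clock: 14.15
position: [530.8, -121.5, 377.9]
tool_rot: [[-0.895, 0.445, -0.001], [0.445, 0.895, 0.001], [0.001, 0.0, -1.0]]
force: [-0.2, 0.3, -0.2]
grip_width: 0.1
```

```bash
python3 - <<'E'
from h import *
s=manip.sense(); print(s['clock'],s['position'],s['grip_width'],s['force'])
snap('wrist','w5.png');snap('top','t5.png');snap('scene','s5.png')
for c in ['wrist','top','scene']:
  for n in ['table_axis','crank_knob','clip','punch','lever_grip','lever_pivot']: print(c,n,lm(n,c))
E
```

```text
14.15 [ 530.78032504 -121.45432018  377.90873227] 0.1386209207978467 [-0.1655331   0.31670994 -0.16976074]
wrist table_axis [(0.97, [602.9, -113.7, 46.6])]
wrist crank_knob [(0.74, [533.8, -129.2, 93.0])]
wrist clip [(0.66, [636.8, -2.4, 81.5]), (0.56, [402.1, -87.1, 1.0])]
wrist punch [(0.95, [641.7, -3.8, 103.0])]
wrist lever_grip [(0.8, [559.3, 160.8, 249.0])]
wrist lever_pivot [(0.74, [686.9, 114.7, 186.5])]
top table_axis [(0.38, [556.3, 160.5, 251.7])]
top crank_knob []
top clip [(0.68, [642.1, -7.1, 76.7])]
top punch [(0.64, [640.9, -5.6, 102.3])]
top lever_grip [(0.92, [559.5, 158.6, 252.3])]
top lever_pivot [(0.91, [684.2, 115.3, 180.6])]
scene table_axis [(0.9, [603.8, -111.7, 55.6])]
scene crank_knob [(0.59, [535.8, -127.8, 90.8])]
scene clip [(0.57, [640.9, -6.3, 75.8])]
scene punch [(0.68, [639.8, -7.0, 102.4])]
scene lever_grip [(0.76, [564.1, 161.2, 248.2]), (0.52, [603.1, -110.9, 3.2])]
scene lever_pivot [(0.67, [683.3, 115.4, 180.1]), (0.45, [532.4, -128.2, 89.0])]
```

View pics/w5.png

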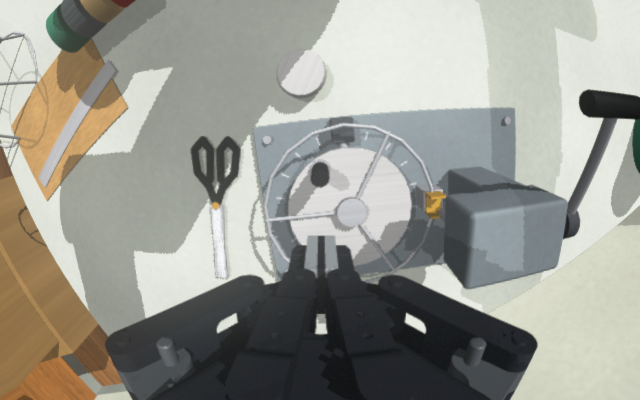

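The turntable has settled with the clip (435,204) straight in line with the punch. I'll move over the lever grip with the fingers shut and align with its bar.

{"op": "arm_command", "data": {"commands": [[[0.01, 0.0265, 0, 0, -1], [0.01, 0.0265, 0, 0, -1], [0.01, 0.0265, 0, 0, -1], [0.01, 0.0265, 0, 0, -1], [0.01, 0.0265, 0, 0, -1], [0.01, 0.0265, 0, 0, -1], [0.01, 0.0265, 0, 0, -1], [0.01, 0.0265, 0, 0, -1], [0.01, 0.0265, 0, 0, -1], [0.01, 0.0265, 0, 0, -1], [0, 0, 0, -6.5, -1], [0, 0, 0, 0, -1]]]}}

```text
clock: 16.7
position: [559.4, 160.5, 378.8]
tool_rot: [[-0.94, 0.341, -0.0], [0.341, 0.94, -0.0], [0.0, -0.0, -1.0]]
force: [0.3, 0.3, -1.1]
grip_width: -0.2
```

```bash
python3 - <<'E'
from h import *
s=manip.sense(); print(s['clock'],s['position'],s['tool_rot'],s['joint_positions'],s['force'])
snap('wrist','w6.png')
for c in ['wrist']:
  for n in ['clip','punch','lever_grip','lever_pivot']: print(c,n,lm(n,c))
E
```

```text
16.7 [559.35538319 160.51466135 378.83780685] [[-9.39901077e-01  3.41446854e-01 -1.03707464e-04]
 [ 3.41446859e-01  9.39901080e-01 -3.72750428e-05]
 [ 8.47473110e-05 -7.04454406e-05 -9.99999994e-01]] [ 3.14421658e+00  4.64030528e+00  1.20317014e+01  9.73974464e+01
 -1.80657254e-03  2.31092657e+01] [ 0.26743067  0.28915092 -1.11272736]
wrist clip [(0.81, [640.0, -4.2, 78.6])]
wrist punch [(0.65, [645.5, -3.8, 99.8])]
wrist lever_grip [(0.8, [558.2, 161.1, 249.7]), (0.34, [641.5, -1.8, 78.7])]
wrist lever_pivot [(0.85, [687.5, 118.3, 185.0])]
```

View pics/w6.png

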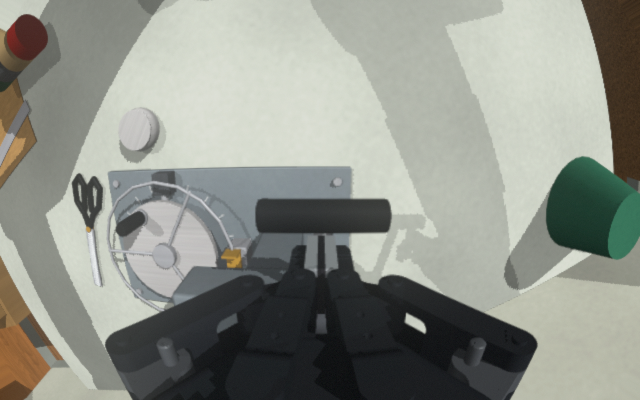

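The grip bar is centred at (323,215), just ahead of the fingertips. I'll come down onto the bar and follow its arc.

{"op": "arm_command", "data": {"commands": [[[0, 0, 0.02, 0, -1], [0, 0, 0.016, 0, -1], [0, 0, 0.007, 0, -1], [0.003, 0, 0.0075, 0, -1], [0.003, 0, 0.007, 0, -1], [0.0027, 0, 0.0088, 0, -1], [0.0027, 0, 0.0088, 0, -1], [0.0015, 0, 0.009, 0, -1], [0.0015, 0, 0.009, 0, -1], [0.0008, 0, 0.0157, 0, -1], [0, 0, 0, 0, -1]]]}}

```text
clock: 18.32
position: [544.8, 165.9, 270.4]
tool_rot: [[-0.94, 0.341, 0.0], [0.341, 0.94, 0.001], [0.0, 0.001, -1.0]]
force: [-3.5, 3.0, 6.8]
grip_width: 0.2
```

```bash
python3 - <<'E'
from h import *
s=manip.sense(); print(s['clock'],s['position'],s['force'])
snap('wrist','w7.png'); snap('scene','s7.png')
for n in ['clip','lever_grip']: print(n,lm(n,'wrist'),lm(n,'scene'))
E
```

```text
18.325 [544.83232157 165.91338543 270.43163431] [-3.48915778  2.97054272  6.76885513]
clip [(0.69, [640.0, -0.9, 77.7])] [(0.63, [641.4, -6.6, 78.7])]
lever_grip [(0.87, [543.2, 167.0, 184.4])] [(0.74, [550.8, 164.9, 184.3]), (0.46, [642.2, -7.1, 98.7])]
```

View pics/w7.png

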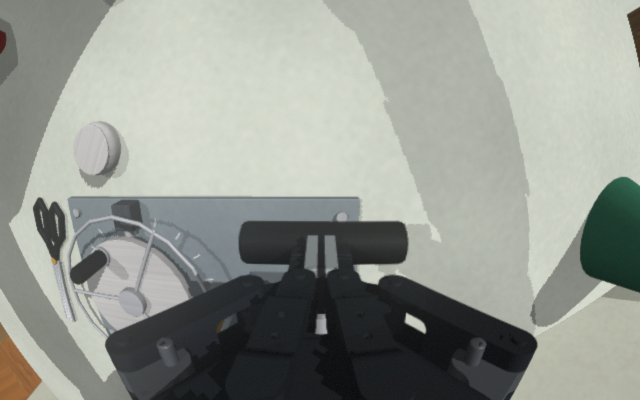

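The lever is at mid-stroke (grip about 184 mm high) and the fingertips are centred on the bar at (323,243). The force is as expected, so I'll push on to the stop.

{"op": "arm_command", "data": {"commands": [[[-0.0008, 0, 0.0157, 0, -1], [-0.0015, 0, 0.009, 0, -1], [-0.0015, 0, 0.009, 0, -1], [-0.0027, 0, 0.0088, 0, -1], [-0.0027, 0, 0.0088, 0, -1], [-0.003, 0, 0.007, 0, -1], [-0.003, 0, 0.0065, 0, -1], [0, 0, 0, 0, -1], [0, 0, 0, 0, -1]]]}}

```text
clock: 19.75
position: [559.3, 160.7, 206.8]
tool_rot: [[-0.94, 0.341, 0.001], [0.341, 0.94, 0.001], [-0.0, 0.001, -1.0]]
force: [-6.0, 2.4, 9.5]
grip_width: 0.4
```

{"op": "arm_command", "data": {"commands": [[[0, 0, 0.003, 0, -1], [0, 0, 0, 0, -1], [0, 0, 0, 0, -1]]]}}

```text
clock: 20.12
position: [559.9, 160.5, 204.4]
tool_rot: [[-0.94, 0.341, 0.002], [0.341, 0.94, 0.001], [-0.002, 0.001, -1.0]]
force: [-4.2, 0.4, 10.4]
grip_width: 0.0
```

```bash
python3 - <<'E'
from h import *
s=manip.sense(); print(s['clock'],s['position'],s['force'])
snap('wrist','w8.png'); snap('scene','s8.png')
for n in ['clip','lever_grip','lever_pivot']: print(n,lm(n,'wrist'),lm(n,'scene'))
E
```

```text
20.125 [559.91675729 160.51232091 204.39618807] [-4.15551797  0.37595418 10.3688199 ]
clip [] [(0.73, [641.8, -3.9, 76.2])]
lever_grip [] []
lever_pivot [] [(0.83, [681.5, 115.3, 184.4])]
```

There is no jump in the force yet, so I'll keep going in small steps until I feel the stop.

{"op": "arm_command", "data": {"commands": [[[-0.001, 0, 0.002, 0, -1], [0, 0, 0, 0, -1], [0, 0, 0, 0, -1]]]}}

```text
clock: 20.9
position: [560.3, 160.4, 203.7]
tool_rot: [[-0.94, 0.341, 0.002], [0.341, 0.94, 0.001], [-0.002, 0.002, -1.0]]
force: [-11.1, 1.6, 21.8]
grip_width: -0.2
```

{"op": "arm_command", "data": {"commands": [[[-0.001, 0, 0.002, 0, -1], [0, 0, 0, 0, -1], [0, 0, 0, 0, -1]]]}}

```text
clock: 21.28
position: [560.6, 160.4, 203.2]
tool_rot: [[-0.94, 0.341, 0.001], [0.341, 0.94, 0.001], [-0.001, 0.002, -1.0]]
force: [-21.4, 1.7, 35.5]
grip_width: 0.1
```

```bash
python3 - <<'E'
from h import *
snap('wrist','w9.png'); snap('scene','s9.png')
im=cv2.imread('pics/s9.png')[80:300,220:460]; cv2.imwrite('pics/s9c.png',cv2.resize(im,None,fx=2.5,fy=2.5))
E
```

```text
(no output)
```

View pics/s9c.png

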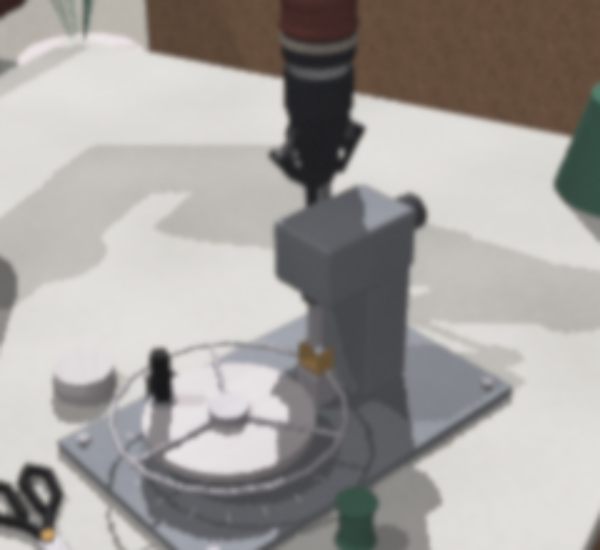

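I'm at the stop: the force rose to 35 N with under 1 mm of travel, and the ram is down in the clip at crop (316,350). I'll let the lever up along its arc.

{"op": "arm_command", "data": {"commands": [[[0.002, 0, -0.006, 0, -1], [0.003, 0, -0.007, 0, -1], [0.003, 0, -0.008, 0, -1], [0.003, 0, -0.009, 0, -1], [0.002, 0, -0.01, 0, -1], [0.002, 0, -0.012, 0, -1], [0, 0, -0.015, 0, -1], [-0.002, 0, -0.015, 0, -1], [-0.003, 0, -0.015, 0, -1], [-0.004, 0, -0.015, 0, -1], [-0.004, 0, -0.013, 0, -1], [0, 0, -0.013, 0, -1]]]}}

```text
clock: 22.88
position: [559.5, 160.1, 336.9]
tool_rot: [[-0.94, 0.342, -0.0], [0.342, 0.94, -0.0], [0.0, -0.0, -1.0]]
force: [-0.0, 0.4, 0.3]
grip_width: 0.1
```

{"op": "arm_command", "data": {"commands": [[[0, 0, -0.02, 0, -1], [0, 0, -0.03, 0, -1], [0, 0, -0.03, 0, -1], [0, 0, 0, 0, -1], [0, 0, 0, 0, -1], [0, 0, 0, 0, -1]]]}}

```text
clock: 23.62
position: [559.1, 160.3, 415.0]
tool_rot: [[-0.94, 0.341, -0.002], [0.341, 0.94, -0.0], [0.002, -0.001, -1.0]]
force: [0.4, -0.1, -0.3]
grip_width: -0.3
```

```bash
python3 - <<'E'
from h import *
s=manip.sense(); print(s['clock'],s['position'],s['force'])
snap('wrist','w10.png'); snap('scene','s10.png'); snap('top','t10.png')
for n in ['clip','punch','table_axis','lever_grip','thread_spool','pin_tin','shears']: print(n,lm(n,'wrist'),lm(n,'scene'),lm(n,'top'))
im=cv2.imread('pics/s10.png')[80:300,220:460]; cv2.imwrite('pics/s10c.png',cv2.resize(im,None,fx=2.5,fy=2.5))
E
```

```text
23.625 [559.05972215 160.29576621 414.99236827] [ 0.37496353 -0.13263778 -0.27947814]
clip [(0.74, [639.3, 0.9, 80.9])] [(0.6, [638.8, -3.6, 76.5])] [(0.58, [643.9, -10.0, 77.6]), (0.17, [533.3, -125.1, 92.1])]
punch [(0.77, [643.3, -4.7, 104.2])] [(0.64, [641.5, -9.3, 100.5])] [(0.75, [638.5, -8.2, 103.2])]
table_axis [(0.83, [605.6, -113.0, 51.2])] [(0.71, [601.6, -111.3, 52.0])] [(0.84, [604.9, -115.6, 48.3])]
lever_grip [(0.85, [559.0, 162.0, 252.3])] [(0.91, [564.5, 159.0, 248.1]), (0.74, [680.7, 113.4, 182.0])] [(0.79, [556.0, 159.3, 252.3])]
thread_spool [] [(0.64, [763.8, -164.1, -0.4])] [(0.78, [762.8, -161.6, -2.6])]
pin_tin [(0.79, [404.7, -86.5, 0.3])] [] [(0.18, [764.0, -164.0, 1.7])]
shears [(0.58, [520.8, -294.2, 3.1])] [(0.82, [517.3, -299.9, 1.4])] [(0.56, [513.6, -298.8, -0.8])]
```

View pics/s10c.png

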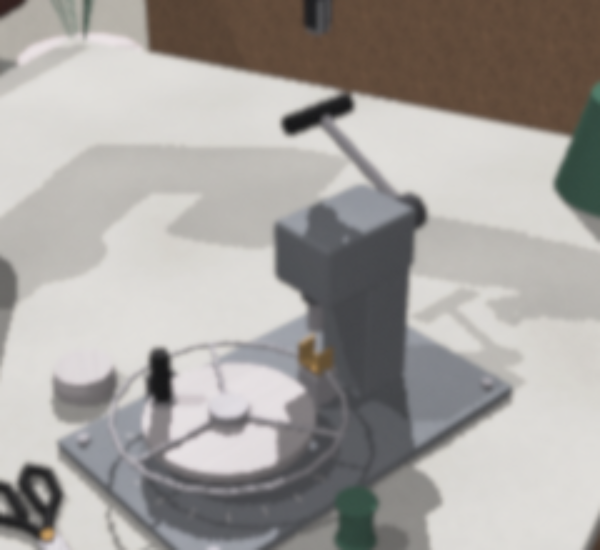

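The lever is back up (crop (318,113)), the clip is under the raised punch (316,352), and the gripper is clear of everything. Handing in.

```bash
python3 -c "
from rig import manip; print(manip.hand_in())"
```

```text
the job is handed in; nothing more can be done
None
```

I turned the turntable six clicks clockwise by its knob until the clip was under the punch, then let go. I pushed the press lever down to its stop, let it spring back, raised the arm clear and handed in at about 24 s. `hand_in()` gives no verdict, so success is judged only from my checks below.

- **Clip position:** after I released the knob and again at the end, the cameras put the clip within about 6 mm of the punch position. That spread matches the detectors' own error. Their final readings of the clip differed from each other by up to about 11 mm in y. The pictures show the clip in line with the punch.
- **Lever stop:** the push force rose from about 10 N to 35 N with only about 1 mm more travel. At that point the grip worked out to be about 119 mm above the bench, against about 120 mm expected. The detectors could not see the grip while it was at the stop, so the force and height are the only evidence.
- **Lever return:** at the end the grip read about 250 mm above the bench, its raised height, and the force on the tool was about 0.
- **Spool, tin and shears:** all were within detection error of where they started. At the end the tin was confirmed by the wrist camera only; the scene camera missed it and the top camera mistook the spool for it.

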